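Pack the phone repair kit tray

ROBOT

A 6-joint arm with a two-finger parallel gripper is mounted at the origin on a cart in front of the work surface, level with it; the furniture and walls round the work are solid. World frame = base frame: x ahead of the robot, y to its left, z up, the work surface at z = 0. Lengths are in m, angles in rad, forces in N, time in s.
With the tool pointing down it reaches from about 0.35 to 0.775 m from the base axis. Payload 7.3 kg.
Tool frame: the origin (TCP) lies at the centre of the arm's flange, where the gripper is bolted on; the fingertips stand 178 mm ahead of it and the grasp point (between the pads) lies 159 mm ahead of it (tip_extent is the distance from the TCP to the fingertips, in m); z points along the fingers, y is the line along which they close (so a half turn about z gives the same grasp; the last joint's range is limited). The gripper opens to 92 mm and grips with 3 to 60 N. Pads are 19 mm wide; open, the fingers measure 130 mm over their backs; the gripper's body (75 mm by 190 mm) begins 47 mm behind the grasp point.
Start: joints at [-0.146, 0.342, 1.524, -0, 1.275, -0.146], TCP at [0.525, 0, 0.405] pointing down, gripper open.
Joint ranges: [-2.53, 2.53], [-0.77, 2.02], [0.04, 2.7], [-1, 4.14], [0.28, 2.66], [-3.11, 3.11]. Speed limits (rad/s): [2.57, 2.57, 3.14, 3.14, 3.14, 3.14].

INTERFACE

Orientations are given as [roll, pitch, yaw] about the fixed x, y, z axes, in that order (R = Rz(yaw) Ry(pitch) Rx(roll)).
In Python, from cell import * gives the robot as it stands.
- The arm moves only by the tool arm_command, never from a script. Its arguments are lists of equal length, an entry for each row: "xyz": the shift along the world's x, y, z in mm, a list of three; "spin": the turn about the world's z in degrees. In form: {"xyz": [[tx, ty, tz], ...], "spin": [spin, ...]}. A call has 1 to 20 rows; each row shifts and turns the commanded pose from where the row before left it; what a row does not reach is not made up. A row lasts 1/10 s, in which the tool goes at most 50 mm and 8.59 degrees, less where a joint would pass 70% of its speed; a pose out of reach is approached as far as the arm can. A call with a gripper value outside its range is refused whole. "jaw" is the opening, from -1 (shut) to 1 (fully open), set as the call begins (left out, the last holds). The fingers move at their own pace and stop on an object; "squeeze" is the grip in N (left out, the last holds). Time passes only in rows, so rows that do not move let the fingers close. It gives the time, the measured TCP pose, the force, the opening and the grip force at its end, in the units of the state.
- observe(): the state, without advancing time (a new reading comes with each control period).
- read_camera(name): name is "scene" or "side" or "wrist"; returns a dict with "img" (480x640x3 uint8, red, green, blue), "depth" (480x640 float32, m along the optical axis (not along the pixel's ray), 0 where there is no reading), "fx", "fy", "cx", "cy" (pixels), "world_from_camera" (4x4, takes a point from camera to world coordinates). Camera axes: x right, y up, looking along -z (the intrinsics and any distortion apply to the point x, -y, -z); pixel columns grow to the right and rows downward; lengths in m; the calibration is good to about 2 mm. A picture is of the moment at which its call begins.
- hand_in(): hands the job in; it is judged then, once.
The state is a dict: "time": time; "qpos": joint angles; "qvel": joint speeds; "joint_efforts": joint torques, N m; "tool_pos": TCP position; "tool_rot": TCP orientation; "contact_force": force on the tool from outside, world axes, zero at the start; "torque": the same for the moment, N m; "opening": finger opening in m; "grip_force": force on a finger pad.
Only numpy, scipy, OpenCV 4.12 (cv2) and the standard library are available. Lean on these libraries where they do the work, as an engineer would, in place of code of your own. Each camera call takes 0.05 s, during which the arm holds its last target. There are 200 camera calls.

TASK

Pack the repair kit, which stands on the clear part of the desk beside the wooden tray, into that tray: stand the large jar in the large round pocket, the small jar in the small round pocket and the dropper bottle with the pointed nozzle in the small square pocket, and lay the lens box flat in the oblong pocket, each upright and right down on the pocket's floor. The blunt-capped varnish bottle and the tiny low pot do not belong to the kit: leave them standing where they are.

Things in the scene. Friction and masses are not known exactly. Their poses are not given: they have to be found in the camera images.
- large_jar: the larger plastic screw-cap jar, standing, 68 mm tall: body 47 mm across, cap 52 mm across from 46 mm up to the top. Origin: centre of its underside; z up along its axis. About 90 g.
- small_jar: the smaller screw-cap jar, standing, 39 mm tall: body 34 mm across, lid 37 mm across from 26 mm up to the top. Origin: centre of its underside; z up. About 35 g.
- lens_box: small pale rectangular box, lying flat, 44 mm (its x) by 64 mm (its y), 28 mm tall. Origin: centre of its underside; z up. About 50 g.
- dropper: slender black dropper bottle with a long thin pointed nozzle, standing, 86 mm tall: straight body 27 mm across up to 44 mm, above it a nozzle tapering from 20 mm across to a point; grip it on the body. About 30 g. Origin: centre of its underside; z up.
- varnish_bottle: look-alike of the dropper that does not belong in the tray: slender bottle with a tall blunt black cap, standing, 25 mm across, 71 mm tall. Origin: centre of its underside; z up.
- tiny_pot: look-alike of the small jar that does not belong in the tray: tiny lidded pot, much lower, 28 mm across, 15 mm tall. Origin: centre of its underside; z up.
- bay_large_round: one of four fixed grey plastic inserts, 92 x 92 x 18 mm, lying two by two in a low plywood tray 202 mm square (rim 16 mm; the inserts' tops are 22 mm above the desk). Central pocket, open at the top, 11 mm deep, dark floor 7 mm above the insert's underside. Origin: centre of the underside; z up; x, y along its sides. This one: the large round pocket, 70 mm across.
- bay_small_round: one of four fixed grey plastic inserts, 92 x 92 x 18 mm, lying two by two in a low plywood tray 202 mm square (rim 16 mm; the inserts' tops are 22 mm above the desk). Central pocket, open at the top, 11 mm deep, dark floor 7 mm above the insert's underside. Origin: centre of the underside; z up; x, y along its sides. This one: the small round pocket, 55 mm across.
- bay_oblong: one of four fixed grey plastic inserts, 92 x 92 x 18 mm, lying two by two in a low plywood tray 202 mm square (rim 16 mm; the inserts' tops are 22 mm above the desk). Central pocket, open at the top, 11 mm deep, dark floor 7 mm above the insert's underside. Origin: centre of the underside; z up; x, y along its sides. This one: the oblong pocket, 60 mm (its x) by 80 mm (its y).
- bay_small_square: one of four fixed grey plastic inserts, 92 x 92 x 18 mm, lying two by two in a low plywood tray 202 mm square (rim 16 mm; the inserts' tops are 22 mm above the desk). Central pocket, open at the top, 11 mm deep, dark floor 7 mm above the insert's underside. Origin: centre of the underside; z up; x, y along its sides. This one: the small square pocket, 44 x 44 mm.
Things that resemble listed ones, but are neither listed nor needed, are in the scene too. Of the things that look like the tiny_pot, the smallest one is meant.

How it is judged:
By the outcome, as a careful person would: the job done as asked, in the order asked, and still so for the second after the job is handed in, with the robot touching nothing.
It also fails if it takes over 99 s, if anything falls off the work surface, if the arm or the gripper's body presses on something with over 40 N, if the wrist force passes 120 N, or if a joint passes its speed limit or range.

## Working session

There is one attempt and no reset: what is moved stays moved. The work goes in short steps, Python scripts to look and compute and a tool call to move; the robot and the scene stay as the last step left them, time stands still between calls to the robot, and variables do not carry over. Pictures are saved under pics/ and viewed, at most 14 in all, crops included, and the job is handed in when it is done.

Besides the shell and the picture viewer there is one more tool, called after "Emit:" as name([rows], argument=value, ...), one row to a line, values as JSON. arm_command: Moves the arm, as the interface text tells. Its arguments: {"type":"object","properties":{"xyz":{"type":"array","items":{"type":"array","items":{"type":"number"}}},"spin":{"type":"array","items":{"type":"number"}},"jaw":{"type":"number"},"squeeze":{"type":"number"}},"required":["xyz","spin"]}

```bash
mkdir -p pics; ls; cat > h.py <<'E'
import numpy as np, cv2
from cell import *
def snap(n,f):
    c=read_camera(n); cv2.imwrite(f"pics/{f}.png",c["img"][:,:,::-1]); np.savez(f"pics/{f}.npz",**c); return c
def load(f): return dict(np.load(f"pics/{f}.npz"))
def P(c,u,v,d=None):
    d=c["depth"][int(v),int(u)] if d is None else d
    p=np.array([(u-c["cx"])/c["fx"]*d,-(v-c["cy"])/c["fy"]*d,-d,1]); return (c["world_from_camera"]@p)[:3]
def Z(c,u,v,z):  # ray to plane z
    o=c["world_from_camera"][:3,3]; r=P(c,u,v,1.)-o; return o+r*(z-o[2])/r[2]
E
python3 - <<'E'
from h import *
for n in ["scene","side","wrist"]:
    c=snap(n,n+"0"); print(n,c["fx"],c["fy"],c["cx"],c["cy"],[k for k in c],c["world_from_camera"].round(3).tolist())
print(observe())
E
```

```text
pics
scene 474.8459493962038 474.8459493962038 316.8108932156286 241.96885066129684 ['img', 'depth', 'fx', 'fy', 'cx', 'cy', 'world_from_camera'] [[-0.35, -0.728, 0.59, 1.182], [0.937, -0.269, 0.224, 0.211], [-0.004, 0.631, 0.776, 0.889], [0.0, 0.0, 0.0, 1.0]]
side 457.4340075570959 457.4340075570959 316.7782007156459 244.19057142090486 ['img', 'depth', 'fx', 'fy', 'cx', 'cy', 'world_from_camera'] [[0.928, 0.246, -0.28, 0.31], [-0.373, 0.608, -0.701, -0.63], [-0.002, 0.755, 0.656, 0.595], [0.0, 0.0, 0.0, 1.0]]
wrist 420.00584448874065 420.00584448874065 319.7804880399369 243.08624684420155 ['img', 'depth', 'fx', 'fy', 'cx', 'cy', 'world_from_camera'] [[1.0, -0.002, 0.001, 0.526], [0.001, 0.962, 0.275, 0.074], [-0.001, -0.275, 0.962, 0.385], [0.0, 0.0, 0.0, 1.0]]
{'time': 0.15, 'qpos': array([-1.45988579e-01,  3.42580146e-01,  1.52477235e+00, -6.53702600e-06,
        1.27538808e+00, -1.46026192e-01]), 'qvel': array([ 7.65861447e-05, -9.62195002e-04, -2.98304662e-03,  1.18165752e-03,
       -1.31264078e-03, -2.00693667e-04]), 'joint_efforts': array([ 7.52666965e-04, -4.31470585e+01, -2.44352603e+01,  7.18239485e-02,
        5.38185902e-02, -1.32920518e-04]), 'tool_pos': array([5.24911961e-01, 4.03140750e-05, 4.04204234e-01]), 'tool_rot': array([-3.14045603e+00, -1.60847182e-04,  1.57083576e+00]), 'contact_force': array([-0.41749621,  0.62603172, -0.11428644]), 'torque': array([-0.06620635,  0.01080279, -0.00478471]), 'grip_force': 0.0, 'opening': 0.09181954694308288}
```

View pics/scene0.png

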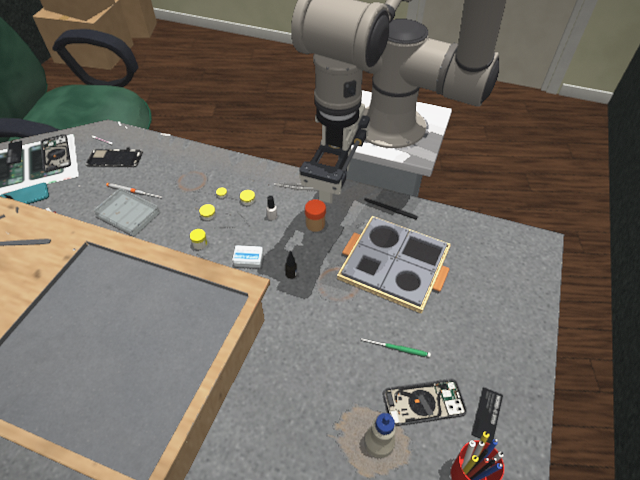

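View pics/side0.png

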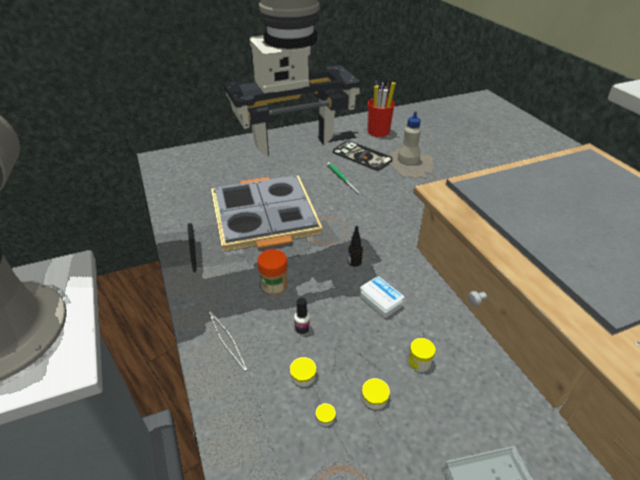

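View pics/wrist0.png

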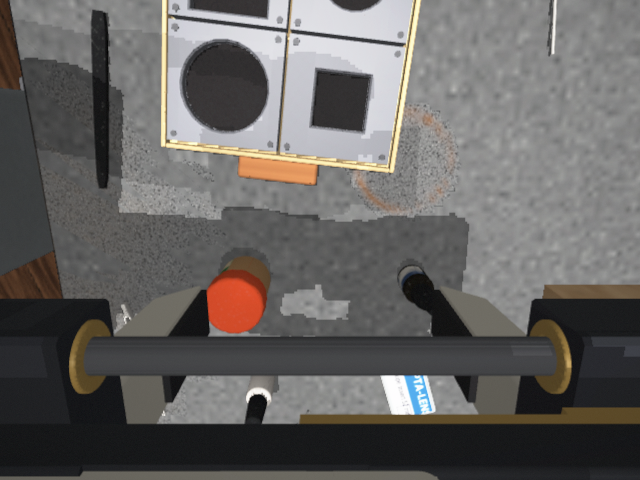

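The scene view shows the tray around (395,262). The red-capped jar is at (316,214), the dropper at (291,266), the varnish bottle at (271,207) and the lens box at (247,257). Four yellow-lidded pots stand at (198,238), (207,212), (221,192) and (247,197). In the side view, the one at (422,353) is clearly the tallest.

```bash
python3 - <<'E'
from h import *
def cloud(c):
    v,u=np.mgrid[:480,:640]; d=c["depth"].astype(float)
    p=np.stack([(u-c["cx"])/c["fx"]*d,-(v-c["cy"])/c["fy"]*d,-d],-1)
    return p@c["world_from_camera"][:3,:3].T+c["world_from_camera"][:3,3]
px={"scene":dict(large=(316,210),dropper=(291,262),varn=(271,203),lens=(247,253),yA=(198,236),yB=(207,211),yC=(221,192),yD=(247,196)),
"side":dict(large=(272,262),dropper=(356,245),varn=(302,310),lens=(382,294),yA=(422,350),yB=(376,389),yC=(326,413),yD=(303,368))}
for n in px:
    c=load(n+"0"); W=cloud(c); m=(W[...,2]>0.006)&(c["depth"]>0)&(W[...,2]<0.1)
    k,lab=cv2.connectedComponents(m.astype(np.uint8))
    for o,(u,v) in px[n].items():
        l=lab[v,u]; q=W[lab==l]
        if l==0: print(n,o,"bg",W[v,u].round(4)); continue
        zt=np.percentile(q[:,2],97); t=q[q[:,2]>zt-.006]
        print(n,o,len(q),"ztop",zt.round(4),"topmid",((t.max(0)+t.min(0))/2*1000).round(1),"topext",(np.ptp(t,axis=0)*1000).round(0)[:2],"all",(q.min(0)*1000).round()[:2],(q.max(0)*1000).round()[:2])
    print("desk",np.median(W[(abs(W[...,2])<.01)],0)[2])
s=cv2.imread("pics/scene0.png")[140:290,180:460]; w=cv2.imread("pics/side0.png")[170:430,190:450]
cv2.imwrite("pics/c1.png",cv2.resize(s,(784,420),interpolation=cv2.INTER_CUBIC)); cv2.imwrite("pics/c2.png",cv2.resize(w,(598,598),interpolation=cv2.INTER_CUBIC))
E
```

```text
scene large 564 ztop 0.0691 topmid [454.1 -70.1  66.8] topext [53. 49.] all [428. -95.] [480. -45.]
scene dropper 233 ztop 0.0814 topmid [615.  -67.5  81.6] topext [7. 7.] all [604. -80.] [628. -55.]
scene varn 191 ztop 0.0708 topmid [ 466.  -181.7   69.9] topext [17. 14.] all [ 453. -194.] [ 480. -170.]
scene lens 563 ztop 0.0311 topmid [ 611.2 -177.1   29. ] topext [57. 70.] all [ 583. -212.] [ 640. -142.]
scene yA 264 ztop 0.0403 topmid [ 608.4 -308.5   38.1] topext [35. 36.] all [ 590. -326.] [ 627. -290.]
scene yB 189 ztop 0.0243 topmid [ 518.1 -335.7   22.2] topext [38. 38.] all [ 499. -355.] [ 537. -316.]
scene yC 79 ztop 0.0176 topmid [ 440.7 -336.5   15.1] topext [27. 27.] all [ 423. -350.] [ 455. -323.]
scene yD 171 ztop 0.0236 topmid [ 436.7 -264.    21.1] topext [39. 36.] all [ 417. -282.] [ 457. -246.]
desk -0.0007031819885841561
side large 1116 ztop 0.069 topmid [450.1 -71.1  67. ] topext [49. 51.] all [425. -98.] [475. -46.]
side dropper 413 ztop 0.0814 topmid [610.1 -68.3  81.5] topext [8. 8.] all [596. -84.] [623. -62.]
side varn 455 ztop 0.071 topmid [ 462.2 -183.1   69. ] topext [15. 16.] all [ 450. -196.] [ 475. -175.]
side lens 1038 ztop 0.0305 topmid [ 607.9 -178.8   28.1] topext [58. 70.] all [ 579. -214.] [ 637. -144.]
side yA 671 ztop 0.0398 topmid [ 605.5 -307.8   37.3] topext [37. 37.] all [ 587. -327.] [ 624. -289.]
side yB 640 ztop 0.0232 topmid [ 514.5 -336.3   20.7] topext [39. 39.] all [ 495. -356.] [ 534. -317.]
side yC 332 ztop 0.017 topmid [ 437.9 -337.2   14.2] topext [27. 27.] all [ 425. -351.] [ 451. -323.]
side yD 578 ztop 0.0235 topmid [ 432.5 -265.    21. ] topext [39. 38.] all [ 413. -284.] [ 452. -246.]
desk -0.00038337934494336867
```

View pics/c1.png

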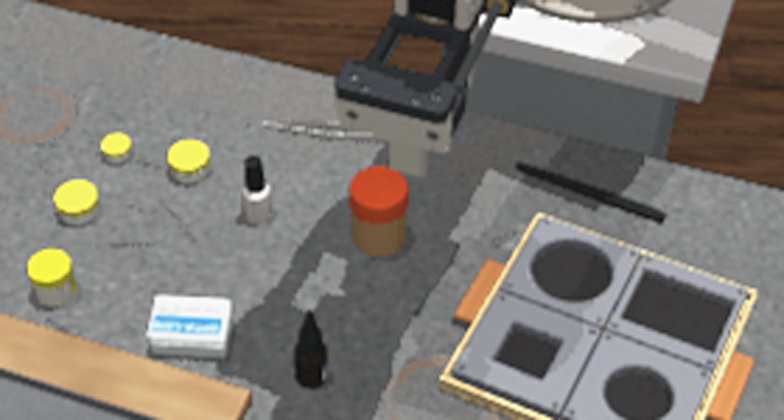

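View pics/c2.png

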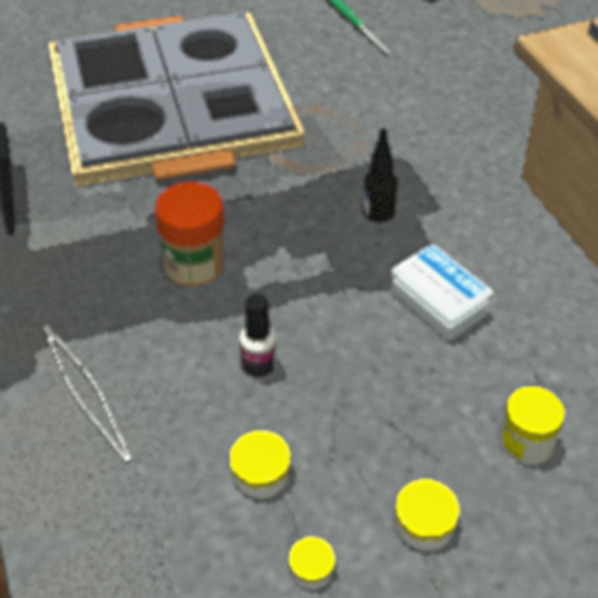

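Candidates, by scene pixel:
- **Yellow-lidded pots:** (198,238) is 39 mm tall and 37 mm wide, so it is the small jar. (207,212) and (247,197) are about 23 mm tall and 39 mm wide, so they are distractors. (221,192) is 16 mm tall and 27 mm wide, so it is the tiny pot.
- **Slender bottles:** (291,266) has a pointed nozzle, so it is the dropper. (271,207) has a blunt cap, so it is the varnish bottle.

The crops confirm each choice. Next I'll measure the tray pockets, the box angle and the cabinet.

```bash
cat > pk.py <<'E'
from h import *
def cloud(c):
    v,u=np.mgrid[:480,:640]; d=c["depth"].astype(float)
    p=np.stack([(u-c["cx"])/c["fx"]*d,-(v-c["cy"])/c["fy"]*d,-d],-1)
    return p@c["world_from_camera"][:3,:3].T+c["world_from_camera"][:3,3]
def comp(c,u,v,lo,hi):
    W=cloud(c); m=(W[...,2]>lo)&(W[...,2]<hi)&(c["depth"]>0)
    lab=cv2.connectedComponents(m.astype(np.uint8),connectivity=4)[1]; return W,lab==lab[v,u]
E
python3 - <<'E'
from pk import *
for n,s,pk,lens,cab in [("scene",(376,245),dict(LR=(384,236),OB=(425,249),SQ=(369,265),SR=(408,281)),(247,253),(150,245)),
                ("side",(262,202),dict(LR=(243,222),OB=(238,196),SQ=(290,214),SR=(280,189)),(382,294),(560,320))]:
    c=load(n+"0"); W,m=comp(c,*s,0.006,0.05)
    cv2.imwrite("pics/m_%s.png"%n,m*np.uint8(255)); print(n,"tray px",m.sum(),"z",np.percentile(W[m][:,2],[5,50,95]).round(4))
    r=cv2.minAreaRect((W[m][:,:2]*1000).astype(np.float32)); print(" tray rect",np.round(r[0],1),np.round(r[1],1),round(r[2],1))
    g=c["img"].max(2)
    dark=((g<75)).astype(np.uint8); lab=cv2.connectedComponents(dark,connectivity=4)[1]
    for k,(u,v) in pk.items():
        q=lab==lab[v,u]; vv,uu=np.nonzero(cv2.morphologyEx(q.astype(np.uint8),cv2.MORPH_OPEN,np.ones((3,3))))
        b=cv2.findContours(q.astype(np.uint8),cv2.RETR_EXTERNAL,cv2.CHAIN_APPROX_NONE)[0]; b=max(b,key=len)[:,0]
        p=np.array([Z(c,*x,0.022)[:2]*1000 for x in b],np.float32); r=cv2.minAreaRect(p)
        print(" ",k,q.sum(),"floor z",W[v,u,2].round(4),"rect",np.round(r[0],1),np.round(r[1],1),round(r[2],1))
    W,m=comp(c,*lens,0.022,0.05); r=cv2.minAreaRect((W[m][:,:2]*1000).astype(np.float32)); print(" lens",np.round(r[0],1),np.round(r[1],1),round(r[2],1))
    print(" cab z at px",W[cab[1],cab[0]].round(3)); h=(W[...,2]>0.09)&(W[...,2]<.3)&(W[...,1]<-.1)&(W[...,0]>.5)&(c["depth"]>0); q=W[h]; 
    for y in np.arange(-.5,-.1,.05):
        t=q[abs(q[:,1]-y)<.01]; print("   y",y.round(2),"xmin",t[:,0].min().round(3) if len(t) else None,"ztop",t[:,2].max().round(3) if len(t) else None)
E
```

```text
scene tray px 6627 z [0.0089 0.0185 0.0235]
 tray rect [500.2 143.8] [239.9 206. ] 83.7
  LR 441 floor z 0.0116 rect [450.8 103.5] [58.7 65. ] 20.3
  OB 598 floor z 0.0094 rect [461.2 198.1] [77.3 54.8] 83.5
  SQ 243 floor z 0.014 rect [544.8  93.5] [41.4 38.7] 82.5
  SR 333 floor z 0.0092 rect [555.5 187.1] [48.  49.9] 33.4
 lens [ 612.3 -177.5] [48.2 64.6] 17.7
 cab z at px [ 0.736 -0.32   0.14 ]
   y -0.5 xmin 0.727 ztop 0.143
   y -0.45 xmin 0.727 ztop 0.153
   y -0.4 xmin 0.726 ztop 0.153
   y -0.35 xmin 0.726 ztop 0.155
   y -0.3 xmin 0.727 ztop 0.154
   y -0.25 xmin 0.727 ztop 0.155
   y -0.2 xmin 0.727 ztop 0.156
   y -0.15 xmin 0.727 ztop 0.155
side tray px 5984 z [0.01   0.0192 0.0233]
 tray rect [496.6 143.8] [244.8 201.9] 83.8
  LR 470 floor z 0.0116 rect [443.8 100.4] [55.4 65.1] 67.9
  OB 467 floor z 0.0105 rect [454.9 194.9] [68.6 56.3] 83.4
  SQ 203 floor z 0.0123 rect [538.6  90. ] [35.3 40.9] 84.6
  SR 195 floor z 0.0119 rect [548.5 183.9] [41.6 47.7] 53.7
 lens [ 607.6 -178.5] [45.  64.8] 14.8
 cab z at px [ 0.736 -0.396  0.14 ]
   y -0.5 xmin 0.724 ztop 0.142
   y -0.45 xmin 0.724 ztop 0.142
   y -0.4 xmin 0.724 ztop 0.154
   y -0.35 xmin 0.723 ztop 0.155
   y -0.3 xmin 0.723 ztop 0.155
   y -0.25 xmin 0.723 ztop 0.154
   y -0.2 xmin 0.723 ztop 0.154
   y -0.15 xmin 0.723 ztop 0.154
```

Tray pocket centres agree in both views, taken from the tray rectangle and from the dark pockets. In mm they are LR (447,102), SR (551,185.5), SQ (541,92) and OB (457.5,196), with the tray turned -6.2°. Next I'll move above the large jar at (452,-70.5).

Emit:
arm_command([
  [-25,-24,-30],
  [-24,-23,-30],
  [-24,-24,-30],
  [0,0,-30],
  [0,0,-20],
  [0,0,0],
], spin=[0,0,0,0,0,0], jaw=1)

```text
time: 0.75
tool_pos: [0.451, -0.071, 0.2625]
tool_rot: [-3.136, -0.002, 1.57]
contact_force: [-1.4, -0.0, 0.5]
opening: 0.0916
grip_force: 0.0
```

Emit:
arm_command([
  [0,0,-20],
  [0,0,-18],
  [0,0,-9],
  [0,0,0],
], spin=[0,0,0,0])

```text
time: 1.15
tool_pos: [0.4521, -0.0708, 0.2175]
tool_rot: [-3.14, -0.0, 1.571]
contact_force: [-0.5, -1.5, 0.4]
opening: 0.0922
grip_force: 0.0
```

Emit:
arm_command([
  [0,0,0],
  [0,0,0],
  [0,0,0],
  [0,0,0],
  [0,0,0],
  [0,0,0],
  [0,0,0],
  [0,0,0],
], spin=[0,0,0,0,0,0,0,0], jaw=-1, squeeze=15)

```text
time: 1.95
tool_pos: [0.4521, -0.071, 0.2179]
tool_rot: [3.141, 0.0, 1.571]
contact_force: [0.2, 0.9, 2.2]
opening: 0.0517
grip_force: 15.0
```

Emit:
arm_command([
  [0,0,15],
  [0,0,30],
  [0,15,10],
  [-1,30,0],
  [-1,40,0],
  [-1,40,0],
  [-1,30,0],
  [-1,18,0],
  [0,0,0],
], spin=[0,0,0,0,0,0,0,0,0])

```text
time: 2.85
tool_pos: [0.4465, 0.1038, 0.2725]
tool_rot: [-3.141, -0.0, 1.574]
contact_force: [0.2, -0.7, -0.2]
opening: 0.0515
grip_force: 15.0
```

```bash
python3 - <<'E'
from h import *
c=snap("scene","scene1"); d=snap("side","side1"); w=snap("wrist","wrist1")
a=cv2.resize(c["img"][130:330,280:480],(400,400)); b=cv2.resize(d["img"][120:320,160:360],(400,400))
cv2.imwrite("pics/p1.png",np.hstack([a,b])[:,:,::-1]); s=observe(); print(s["tool_pos"],s["opening"],s["grip_force"])
E
```

```text
[0.44696959 0.10154401 0.2725497 ] 0.05175412939141315 14.99989539384842
```

View pics/p1.png

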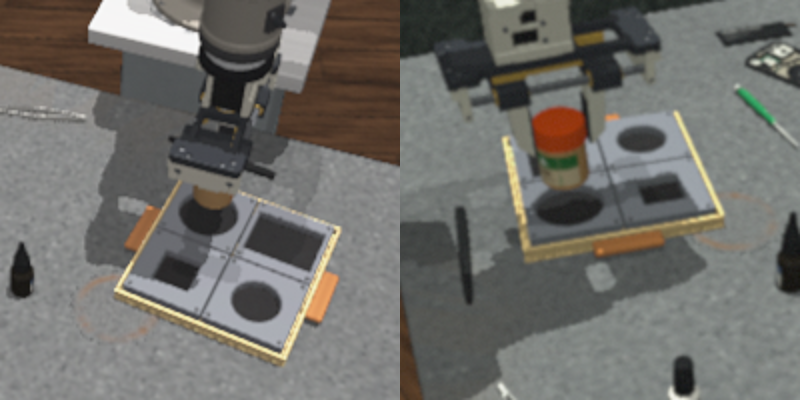

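The large jar is upright in the grip above the large round pocket, which is near (208,215) in the left half and (570,205) in the right half. I'll lower it.

Emit:
arm_command([
  [0,0,-20],
  [0,0,-13],
  [0,0,-6],
  [0,0,-3],
  [0,0,0],
  [0,0,0],
], spin=[0,0,0,0,0,0])

```text
time: 3.6
tool_pos: [0.4473, 0.1018, 0.2312]
tool_rot: [3.141, -0.0, 1.57]
contact_force: [0.1, 0.6, -0.4]
opening: 0.0512
grip_force: 15.0
```

Emit:
arm_command([
  [0,0,-1],
  [0,0,-1],
  [0,0,0],
  [0,0,0],
], spin=[0,0,0,0])

```text
time: 4.0
tool_pos: [0.4471, 0.1021, 0.2289]
tool_rot: [3.141, -0.0, 1.571]
contact_force: [0.3, 0.8, -0.2]
opening: 0.0512
grip_force: 15.0
```

Emit:
arm_command([
  [0,0,-0.6],
  [0,0,0],
  [0,0,-0.6],
  [0,0,0],
], spin=[0,0,0,0])

```text
time: 4.4
tool_pos: [0.4473, 0.1021, 0.2286]
tool_rot: [3.14, -0.0, 1.571]
contact_force: [-1.4, -0.6, 9.5]
opening: 0.0515
grip_force: 15.0
```

Emit:
arm_command([
  [0,0,0],
  [0,0,0],
  [0,0,0],
  [0,0,10],
  [0,0,30],
  [0,0,35],
], spin=[0,0,0,0,0,0], jaw=1)

```text
time: 5.0
tool_pos: [0.4466, 0.102, 0.3031]
tool_rot: [-3.139, 0.0, 1.571]
contact_force: [0.6, -0.4, 0.7]
opening: 0.0912
grip_force: 0.0
```

Emit:
arm_command([
  [10,-25,0],
  [15,-38,0],
  [15,-40,0],
  [16,-40,0],
  [16,-40,0],
  [16,-40,0],
  [16,-40,0],
  [16,-40,0],
  [15,-40,0],
  [15,-40,0],
  [10,-27,-10],
  [0,0,-10],
  [0,0,0],
], spin=[4,8,8,8,8,8,8,8,8,8,4,0,0])

```text
time: 6.3
tool_pos: [0.6063, -0.3078, 0.2805]
tool_rot: [3.139, -0.004, 2.965]
contact_force: [0.2, 0.8, -0.3]
opening: 0.0919
grip_force: 0.0
```

```bash
python3 - <<'E'
from pk import *
c=snap("scene","scene2"); w=snap("wrist","wrist2"); d=snap("side","side2"); print(observe()["tool_pos"],observe()["tool_rot"],observe()["qpos"])
W,m=comp(c,330,200,0.06,0.09)
cv2.imwrite("pics/p2.png",np.hstack([cv2.resize(w["img"],(400,300)),cv2.resize(d["img"],(400,300))])[:,:,::-1])
for n,c in [("scene",c),("side",d)]:
    W=cloud(c); q=W[(abs(W[...,0]-.447)<.05)&(abs(W[...,1]-.102)<.05)&(W[...,2]>.03)]
    t=q[q[:,2]>np.percentile(q[:,2],97)-.006]; print(n,"jar top",np.percentile(q[:,2],97),t.min(0)/2+t.max(0)/2,np.ptp(t,axis=0))
E
```

```text
[ 0.60695514 -0.30660768  0.28314881] [ 3.14116781e+00 -2.16947141e-04  2.96724774e+00] [-5.80418225e-01  7.28370096e-01  1.20297131e+00  3.25487961e-04
  1.21061839e+00 -1.97698437e+00]
scene jar top 0.08039459596286436 [0.4507774  0.10220789 0.07827519] [0.05227232 0.04931719 0.00757098]
side jar top 0.0800404165255546 [0.4453483  0.10122617 0.07792703] [0.0501341 0.0486955 0.0076488]
```

View pics/p2.png

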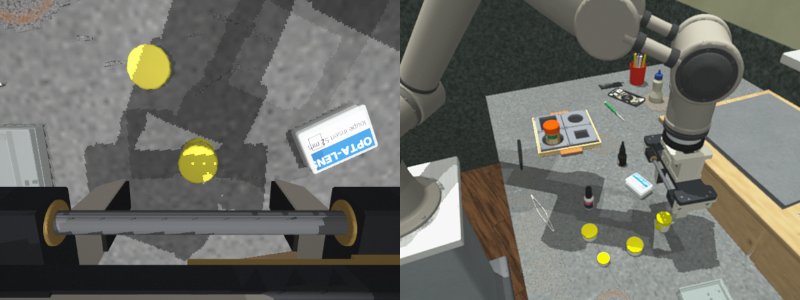

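The large jar stands in its pocket with its top at 80 mm. The small jar sits centred between the fingers, at about (198,160) in the left half. I'll descend.

Emit:
arm_command([
  [0,-1,-30],
  [0,0,-30],
  [0,0,-18],
  [0,0,-9],
  [0,0,-4],
  [0,0,0],
], spin=[0,0,0,0,0,0])

```text
time: 7.05
tool_pos: [0.6073, -0.3085, 0.1923]
tool_rot: [-3.141, 0.001, 2.967]
contact_force: [0.7, -0.2, 0.3]
opening: 0.0916
grip_force: 0.0
```

Emit:
arm_command([
  [0,0,0],
  [0,0,0],
  [0,0,0],
  [0,0,0],
  [0,0,0],
  [0,0,0],
  [0,0,0],
  [0,0,0],
  [0,0,0],
], spin=[0,0,0,0,0,0,0,0,0], jaw=-1, squeeze=12)

```text
time: 7.95
tool_pos: [0.607, -0.3089, 0.1915]
tool_rot: [3.142, -0.0, 2.967]
contact_force: [0.4, -0.6, 1.0]
opening: 0.037
grip_force: 12.0
```

Emit:
arm_command([
  [0,0,15],
  [0,0,35],
  [0,0,40],
  [0,5,20],
  [-2,20,0],
  [-5,40,0],
  [-5,42,0],
  [-5,42,0],
  [-5,42,0],
  [-5,42,0],
  [-5,42,0],
  [-5,42,0],
  [-5,42,0],
  [-5,42,0],
  [-5,42,0],
  [-5,35,0],
  [-4,16,0],
  [0,0,0],
], spin=[0,0,0,0,0,0,0,0,0,0,0,0,0,0,0,0,0,0])

```text
time: 9.75
tool_pos: [0.5454, 0.1869, 0.3023]
tool_rot: [3.141, 0.001, 2.97]
contact_force: [0.4, -0.7, 0.4]
opening: 0.0367
grip_force: 12.0
```

Emit:
arm_command([
  [0,0,-30],
  [0,0,-30],
  [0,0,-20],
  [0,0,0],
], spin=[0,0,0,0])

```text
time: 10.15
tool_pos: [0.5455, 0.1834, 0.2192]
tool_rot: [-3.139, -0.005, 2.965]
contact_force: [-0.3, 1.4, 0.9]
opening: 0.0364
grip_force: 12.0
```

Emit:
arm_command([
  [5,2,0],
  [0,0,-6],
  [0,0,-5],
  [0,0,-3],
  [0,0,0],
  [0,0,0],
], spin=[0,0,0,0,0,0])

```text
time: 10.75
tool_pos: [0.5509, 0.1872, 0.2076]
tool_rot: [3.141, 0.0, 2.967]
contact_force: [-0.0, -0.5, 0.4]
opening: 0.0368
grip_force: 12.0
```

```bash
python3 - <<'E'
from h import *
c=snap("scene","scene3"); d=snap("side","side3")
a=cv2.resize(c["img"][180:330,320:470],(400,400)); b=cv2.resize(d["img"][130:280,200:350],(400,400))
cv2.imwrite("pics/p3.png",np.hstack([a,b])[:,:,::-1]); s=observe(); print(s["tool_pos"],s["contact_force"])
E
```

```text
[0.55100587 0.18720342 0.20777609] [ 0.15691312 -0.01429512  0.21545072]
```

View pics/p3.png

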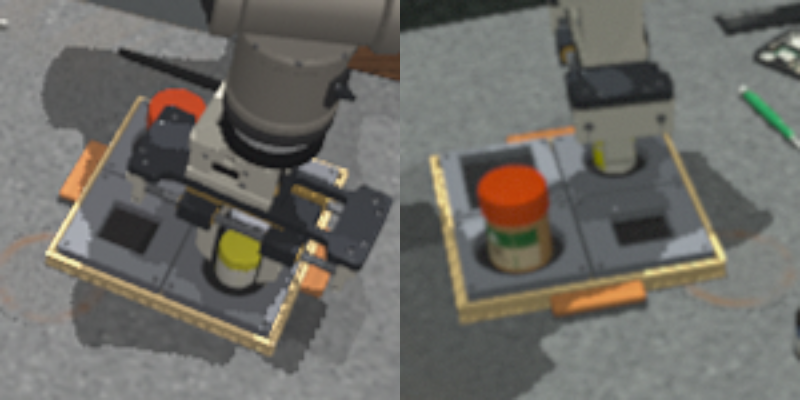

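The small jar is over its pocket at (240,265) in the left half. The large jar stands upright and centred in its own.

Emit:
arm_command([
  [0,-1,-2],
  [0,0,-1.5],
  [0,0,-1],
  [0,0,0],
  [0,0,0],
], spin=[0,0,0,0,0])

```text
time: 11.35
tool_pos: [0.551, 0.1861, 0.203]
tool_rot: [3.142, -0.0, 2.967]
contact_force: [0.5, -0.2, -0.1]
opening: 0.0366
grip_force: 12.0
```

Emit:
arm_command([
  [0,0,-0.7],
  [0,0,0],
  [0,0,-0.6],
  [0,0,0],
], spin=[0,0,0,0])

```text
time: 11.75
tool_pos: [0.551, 0.1862, 0.2024]
tool_rot: [3.141, 0.001, 2.967]
contact_force: [-1.6, 0.2, 5.5]
opening: 0.0368
grip_force: 12.0
```

Emit:
arm_command([
  [0,0,0],
  [0,0,0],
  [0,0,0],
  [0,0,10],
  [0,0,35],
  [0,0,40],
  [0,0,20],
], spin=[0,0,0,0,0,0,0], jaw=0.6)

```text
time: 12.45
tool_pos: [0.5515, 0.1863, 0.3108]
tool_rot: [3.14, 0.005, 2.967]
contact_force: [0.1, 0.1, -0.3]
opening: 0.0733
grip_force: 0.0
```

Emit:
arm_command([
  [6,-25,0],
  [10,-40,0],
  [10,-40,0],
  [10,-40,0],
  [10,-40,0],
  [10,-40,0],
  [5,-29,0],
  [0,0,0],
  [0,0,0],
], spin=[0,0,0,0,0,0,0,0,0], jaw=0.35)

```text
time: 13.35
tool_pos: [0.6118, -0.0683, 0.307]
tool_rot: [3.141, -0.0, 2.965]
contact_force: [-0.1, 0.5, 0.5]
opening: 0.0618
grip_force: 0.0
```

```bash
python3 - <<'E'
from pk import *
w=snap("wrist","wrist4"); c=snap("scene","scene4"); d=snap("side","side4"); s=observe(); print(s["tool_pos"],s["tool_rot"],s["opening"])
for n,c in [("scene",c),("side",d)]:
    W=cloud(c); q=W[(abs(W[...,0]-.551)<.035)&(abs(W[...,1]-.186)<.035)&(W[...,2]>.03)&(W[...,2]<.07)]
    t=q[q[:,2]>np.percentile(q[:,2],97)-.006]; print(n,"smalljar top",np.percentile(q[:,2],97),t.min(0)/2+t.max(0)/2,np.ptp(t,axis=0))
cv2.imwrite("pics/p4.png",np.hstack([cv2.resize(w["img"],(400,300)),cv2.resize(d["img"],(400,300))])[:,:,::-1])
E
```

```text
[ 0.61178758 -0.06655255  0.3069891 ] [ 3.14119551e+00 -1.54514676e-04  2.96809788e+00] 0.06221217258587128
scene smalljar top 0.05158044233221428 [0.55348703 0.18602911 0.04962908] [0.03605419 0.03547461 0.00754599]
side smalljar top 0.05110288328264458 [0.54808167 0.18496642 0.04937099] [0.03418882 0.03506685 0.00739841]
```

View pics/p4.png

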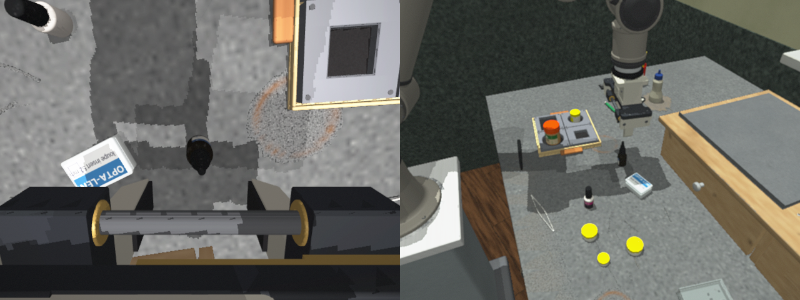

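The small jar is down, with its top at about 51 mm. The dropper sits midway between the fingers, at about (199,155) in the left half. I'll descend.

Emit:
arm_command([
  [0,-1,-30],
  [0,0,-35],
  [0,0,-22],
  [0,0,-13],
  [0,0,-5],
  [0,0,0],
  [0,0,0],
], spin=[0,0,0,0,0,0,0])

```text
time: 14.2
tool_pos: [0.6125, -0.0687, 0.203]
tool_rot: [-3.142, 0.002, 2.967]
contact_force: [-0.1, 0.7, 0.5]
opening: 0.0617
grip_force: 0.0
```

Emit:
arm_command([
  [0,0,0],
  [0,0,0],
  [0,0,0],
  [0,0,0],
  [0,0,0],
  [0,0,0],
  [0,0,0],
  [0,0,0],
], spin=[0,0,0,0,0,0,0,0], jaw=-1, squeeze=10)

```text
time: 15.0
tool_pos: [0.612, -0.0689, 0.2018]
tool_rot: [3.142, 0.0, 2.967]
contact_force: [-0.4, 0.2, 1.3]
opening: 0.0258
grip_force: 10.0
```

Emit:
arm_command([
  [0,0,10],
  [0,0,25],
  [0,0,25],
  [-10,24,0],
  [-16,36,0],
  [-17,40,0],
  [-17,38,0],
  [-11,23,0],
  [0,0,0],
  [0,0,0],
], spin=[0,0,0,0,0,0,0,0,0,0])

```text
time: 16.0
tool_pos: [0.5411, 0.0925, 0.2624]
tool_rot: [3.142, 0.001, 2.968]
contact_force: [0.3, -0.1, -0.8]
opening: 0.0262
grip_force: 10.0
```

```bash
python3 - <<'E'
from h import *
c=snap("scene","scene5"); d=snap("side","side5")
a=cv2.resize(c["img"][180:330,300:450],(400,400)); b=cv2.resize(d["img"][110:260,220:370],(400,400))
cv2.imwrite("pics/p5.png",np.hstack([a,b])[:,:,::-1]); s=observe(); print(s["tool_pos"],s["opening"],s["grip_force"])
E
```

```text
[0.54149349 0.0914068  0.26211962] 0.025846885485204182 9.9765654301018
```

View pics/p5.png

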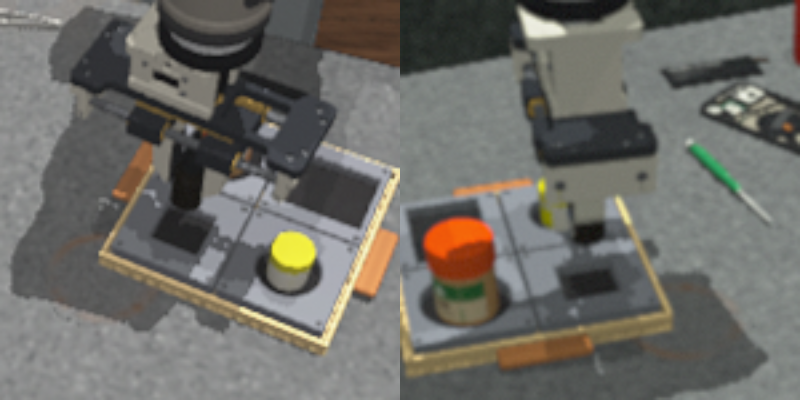

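The dropper hangs upright above the square pocket, with its base near (185,200) in the left half. Both jars sit cleanly in their pockets. I'll lower it.

Emit:
arm_command([
  [0,0,-20],
  [0,0,-15],
  [0,0,-7],
  [0,0,-3],
  [0,0,-2],
  [0,0,0],
  [0,0,0],
], spin=[0,0,0,0,0,0,0])

```text
time: 16.8
tool_pos: [0.5412, 0.0921, 0.2153]
tool_rot: [3.141, 0.001, 2.967]
contact_force: [0.9, 0.4, 0.2]
opening: 0.0262
grip_force: 10.0
```

Emit:
arm_command([
  [0,0,-1.2],
  [0,0,-0.8],
  [0,0,0],
  [0,0,-0.6],
  [0,0,0],
  [0,0,0],
], spin=[0,0,0,0,0,0])

```text
time: 17.4
tool_pos: [0.5411, 0.0922, 0.2127]
tool_rot: [3.141, 0.001, 2.967]
contact_force: [-0.1, 0.2, 5.2]
opening: 0.0262
grip_force: 10.0
```

Contact is made. I'll release with a small opening, then rise and head for the lens box. First I'll check the drawer face and knob against the gripper body.

Emit:
arm_command([
  [0,0,0],
  [0,0,0],
  [0,0,0],
  [0,0,15],
  [0,0,35],
  [0,0,40],
  [0,0,5],
], spin=[0,0,0,0,0,0,0], jaw=0.1)

```text
time: 18.1
tool_pos: [0.5421, 0.0922, 0.3116]
tool_rot: [3.14, 0.008, 2.967]
contact_force: [0.6, 0.4, 0.5]
opening: 0.0506
grip_force: 0.0
```

Emit:
arm_command([
  [6,-25,0],
  [9,-35,0],
  [9,-35,0],
  [9,-35,0],
  [9,-35,0],
  [9,-35,0],
  [9,-35,0],
  [5,-25,0],
  [3,-10,0],
  [0,0,0],
  [0,0,0],
], spin=[0,-8,-8,-8,-8,-8,-8,-8,-8,0,0], jaw=1)

```text
time: 19.2
tool_pos: [0.6087, -0.1776, 0.3063]
tool_rot: [-3.141, -0.001, 1.853]
contact_force: [0.1, 0.7, 0.5]
opening: 0.092
grip_force: 0.0
```

```bash
python3 - <<'E'
from pk import *
w=snap("wrist","wrist6"); sc=snap("scene","scene6"); d=snap("side","side6"); s=observe(); print(s["tool_pos"],s["tool_rot"],s["opening"])
W=cloud(load("side0")); 
for zl in (.02,.06,.1): 
    for y in np.arange(-.34,-.03,.03):
        q=W[(W[...,2]>zl)&(W[...,2]<zl+.04)&(W[...,0]>.66)&(abs(W[...,1]-y)<.015)]; print(zl,y.round(2),len(q),q[:,0].min().round(3) if len(q) else None,end=" | ")
    print()
for n,c in [("scene",sc),("side",d)]:
    W=cloud(c); q=W[(abs(W[...,0]-.541)<.025)&(abs(W[...,1]-.092)<.025)&(W[...,2]>.03)&(W[...,2]<.11)]
    t=q[q[:,2]>np.percentile(q[:,2],97)-.006]; print(n,"dropper top",q[:,2].max(),t.mean(0),q.mean(0))
W=cloud(w); m=(W[...,2]>.022)&(W[...,2]<.04)&(abs(W[...,0]-.61)<.06)&(abs(W[...,1]+.178)<.06); r=cv2.minAreaRect((W[m][:,:2]*1000).astype(np.float32)); print("lens",r,m.sum())
cv2.imwrite("pics/p6.png",np.hstack([cv2.resize(w["img"],(400,300)),cv2.resize(d["img"],(400,300))])[:,:,::-1])
E
```

```text
[ 0.60888288 -0.17682102  0.30698574] [-3.14129502e+00 -4.97532662e-04  1.85293011e+00] 0.09194558250584099
0.02 -0.34 334 0.735 | 0.02 -0.31 302 0.734 | 0.02 -0.28 273 0.71 | 0.02 -0.25 111 0.713 | 0.02 -0.22 234 0.734 | 0.02 -0.19 218 0.735 | 0.02 -0.16 200 0.735 | 0.02 -0.13 192 0.735 | 0.02 -0.1 145 0.734 | 0.02 -0.07 45 0.738 | 0.02 -0.04 56 1.364 | 
0.06 -0.34 375 0.735 | 0.06 -0.31 342 0.735 | 0.06 -0.28 447 0.709 | 0.06 -0.25 297 0.712 | 0.06 -0.22 264 0.735 | 0.06 -0.19 237 0.735 | 0.06 -0.16 218 0.734 | 0.06 -0.13 200 0.735 | 0.06 -0.1 161 0.735 | 0.06 -0.07 50 0.739 | 0.06 -0.04 0 None | 
0.1 -0.34 771 0.723 | 0.1 -0.31 728 0.723 | 0.1 -0.28 681 0.723 | 0.1 -0.25 646 0.723 | 0.1 -0.22 580 0.723 | 0.1 -0.19 576 0.723 | 0.1 -0.16 561 0.722 | 0.1 -0.13 514 0.722 | 0.1 -0.1 516 0.722 | 0.1 -0.07 922 0.722 | 0.1 -0.04 0 None | 
scene dropper top 0.09716163121719812 [0.54332827 0.0945225  0.0931769 ] [0.54887036 0.09364546 0.05841017]
side dropper top 0.09803245347160605 [0.53854883 0.09145134 0.09251157] [0.53719833 0.08644538 0.05714239]
lens ((611.2615966796875, -178.41868591308594), (44.08786392211914, 64.54242706298828), 16.45148468017578) 6525
```

View pics/p6.png

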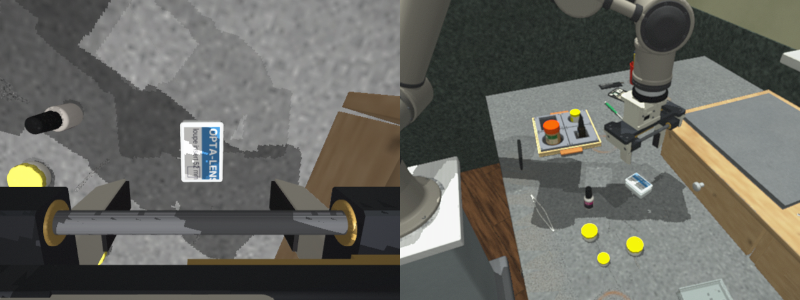

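The dropper stands in its pocket, top about 97 mm. The lens box is at (201,152) in the left half, aligned between the fingers and turned 16.4°. The drawer overhang at x=722 mm clears the gripper body, which reaches about 710 mm, and the knob is further off in y. I'll descend in steps.

Emit:
arm_command([
  [-1,-1,-20],
  [0,0,-20],
  [0,0,-15],
  [0,0,-10],
  [0,0,0],
  [0,0,0],
], spin=[0,0,0,0,0,0])

```text
time: 19.95
tool_pos: [0.6082, -0.1786, 0.2427]
tool_rot: [3.141, 0.0, 1.851]
contact_force: [1.0, 0.7, 0.2]
opening: 0.0915
grip_force: 0.0
```

Emit:
arm_command([
  [0,0,-15],
  [0,0,-15],
  [0,0,-10],
  [0,0,-7],
  [0,0,-3],
  [0,0,0],
  [0,0,0],
], spin=[0,0,0,0,0,0,0])

```text
time: 20.65
tool_pos: [0.6081, -0.179, 0.1925]
tool_rot: [3.141, 0.0, 1.85]
contact_force: [0.4, -0.0, 0.6]
opening: 0.0922
grip_force: 0.0
```

Emit:
arm_command([
  [0,0,-1],
  [0,0,0],
  [0,0,0],
  [0,0,0],
  [0,0,0],
  [0,0,0],
  [0,0,0],
  [0,0,0],
  [0,0,0],
  [0,0,0],
], spin=[0,0,0,0,0,0,0,0,0,0], jaw=-1, squeeze=12)

```text
time: 21.65
tool_pos: [0.608, -0.1789, 0.1912]
tool_rot: [3.141, 0.0, 1.85]
contact_force: [0.6, 0.6, 0.9]
opening: 0.0444
grip_force: 12.0
```

Emit:
arm_command([
  [0,0,10],
  [0,0,30],
  [0,0,35],
  [0,0,35],
  [-8,20,5],
  [-15,38,0],
  [-15,38,0],
  [-15,38,0],
  [-15,38,0],
  [-15,38,0],
  [-15,38,0],
  [-15,38,0],
  [-15,38,0],
  [-14,35,0],
  [-8,16,0],
  [0,0,0],
  [0,0,0],
], spin=[0,0,0,0,0,-3,-3,-3,-3,-3,-3,-3,-1.4,0,0,0,0])

```text
time: 23.35
tool_pos: [0.458, 0.1961, 0.3067]
tool_rot: [3.141, 0.0, 1.46]
contact_force: [-0.6, 0.0, -0.8]
opening: 0.044
grip_force: 12.0
```

```bash
python3 - <<'E'
from h import *
c=snap("scene","scene7"); d=snap("side","side7")
a=cv2.resize(c["img"][170:320,330:480],(400,400)); b=cv2.resize(d["img"][100:250,180:330],(400,400))
cv2.imwrite("pics/p7.png",np.hstack([a,b])[:,:,::-1]); s=observe(); print(s["tool_pos"],s["tool_rot"],s["opening"],s["grip_force"])
E
```

```text
[0.45840013 0.19536    0.30640799] [3.14097546e+00 1.18344088e-04 1.45782224e+00] 0.043892713096549255 11.999863386154175
```

View pics/p7.png

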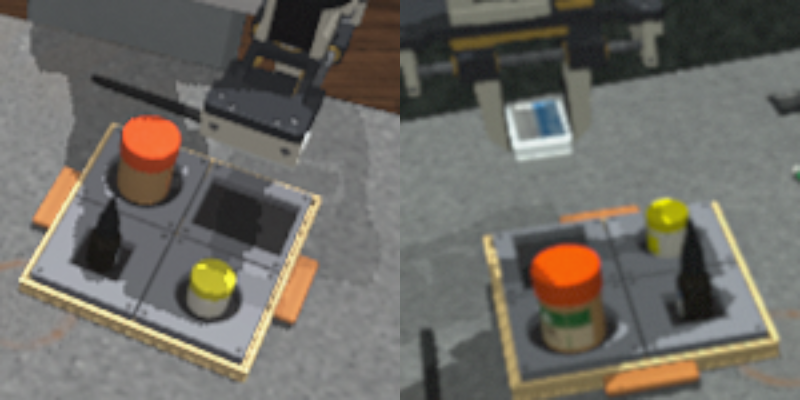

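The box hangs level above the oblong pocket, and the dropper and both jars stand upright in theirs. I'll lower it.

Emit:
arm_command([
  [0,0,-25],
  [0,0,-30],
  [0,0,-20],
  [0,0,-12],
  [0,0,-6],
  [0,0,-4],
  [0,0,-3],
  [0,0,0],
  [0,0,0],
], spin=[0,0,0,0,0,0,0,0,0])

```text
time: 24.35
tool_pos: [0.4582, 0.1962, 0.2067]
tool_rot: [3.14, -0.0, 1.459]
contact_force: [0.6, 1.0, -0.4]
opening: 0.0439
grip_force: 12.0
```

Emit:
arm_command([
  [0,0,-2],
  [0,0,-1.5],
  [0,0,0],
  [0,0,-0.8],
  [0,0,0],
  [0,0,0],
], spin=[0,0,0,0,0,0])

```text
time: 24.95
tool_pos: [0.458, 0.1962, 0.2021]
tool_rot: [3.141, -0.0, 1.459]
contact_force: [-1.9, -0.1, 4.7]
opening: 0.0441
grip_force: 12.0
```

Emit:
arm_command([
  [0,0,0],
  [0,0,0],
  [0,0,0],
  [0,0,10],
  [0,0,30],
  [0,0,40],
  [0,0,40],
  [0,-40,30],
  [0,-40,0],
  [0,-40,0],
  [0,-40,0],
  [0,-20,0],
  [0,0,0],
  [0,0,0],
], spin=[0,0,0,0,0,0,0,0,0,0,0,0,0,0], jaw=0.4)

```text
time: 26.35
tool_pos: [0.4579, 0.0162, 0.3523]
tool_rot: [3.141, -0.0, 1.457]
contact_force: [-0.1, 0.8, -0.5]
opening: 0.0644
grip_force: 0.0
```

```bash
python3 - <<'E'
from pk import *
c=snap("scene","scene8"); d=snap("side","side8")
for n,c2 in [("scene",c),("side",d)]:
    W=cloud(c2)
    for o,x,y,h in [("large",.447,.102,.035),("small",.551,.186,.03),("drop",.541,.092,.022),("lens",.4575,.196,.042),("varn",.464,-.182,.02),("tiny",.439,-.337,.02)]:
        q=W[(abs(W[...,0]-x)<h)&(abs(W[...,1]-y)<h)&(W[...,2]>(.026 if y>0 else .006))&(W[...,2]<.11)]
        if not len(q): print(n,o,"hidden"); continue
        zt=np.percentile(q[:,2],97); t=q[q[:,2]>zt-.006]; print(n,o,"top",zt.round(4),((t.min(0)+t.max(0))/2).round(4),"tilt spread",np.ptp(t[:,2]).round(4))
a=cv2.resize(c["img"][190:320,330:460],(400,400)); b=cv2.resize(d["img"][150:280,200:330],(400,400))
cv2.imwrite("pics/p8.png",np.hstack([a,b])[:,:,::-1])
E
```

```text
scene large top 0.08 [0.4496 0.1024 0.0788] tilt spread 0.0096
scene small top 0.0512 [0.5535 0.186  0.0487] tilt spread 0.007
scene drop top 0.0938 [0.5436 0.0944 0.0928] tilt spread 0.0099
scene lens top 0.042 [0.4594 0.1963 0.0399] tilt spread 0.0078
scene varn top 0.0709 [ 0.4658 -0.1818  0.0688] tilt spread 0.0051
scene tiny top 0.0174 [ 0.4412 -0.3369  0.0155] tilt spread 0.0077
side large top 0.0799 [0.445  0.1009 0.0777] tilt spread 0.0071
side small top 0.0508 [0.5486 0.1838 0.0484] tilt spread 0.0071
side drop top 0.0912 [0.539  0.0908 0.0919] tilt spread 0.0128
side lens top 0.0421 [0.4558 0.1993 0.0397] tilt spread 0.0068
side varn top 0.0708 [ 0.4619 -0.1833  0.069 ] tilt spread 0.0081
side tiny top 0.0166 [ 0.4383 -0.3373  0.014 ] tilt spread 0.0066
```

View pics/p8.png

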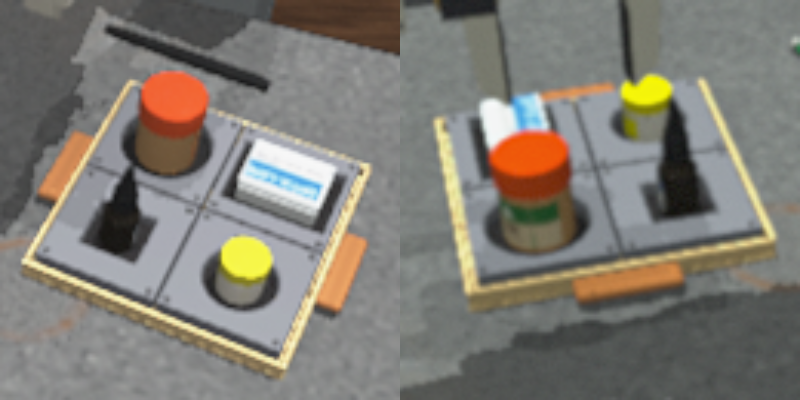

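All four items stand in their pockets. The box top is at 42 mm, which is its desk reading of 31 mm plus the 11 mm pocket floor. The varnish bottle and the tiny pot have not moved.

```bash
python3 -c "
from cell import *
print(hand_in())"
```

```text
the job is handed in; nothing more can be done
None
```

The kit is packed and handed in: the large jar, small jar, dropper and lens box each rest on their pocket's floor, and the varnish bottle and tiny pot were left where they stood; robot clock about 26 s of 99 s, verdict not shown.

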